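# Lock off the steam pot's supply

## Task

The dye steam pot is going to be worked on: swing its red isolator handle from ON round to OFF and stop where the hole in the handle's ear lines up with the hole in the fixed hasp ear. Then pick up the open padlock, lay it flat on the isolator's lid astride the two ears with its free leg facing the holes, and let go of it; take it again endwise and squeeze it fully shut, so that its leg passes through both holes. Leave the handle at OFF with the closed padlock on it, and do not disturb the jar, the measuring cylinder or the iron.

Things in the scene. Friction and masses are not known exactly. Their poses are not given: they have to be found in the camera images.
- isolator: grey isolator box fixed on the bench, 70 mm high, flat lid, yellow 120 mm square round the handle's hub. Origin on the handle's vertical turning axis, at bench height; z up, x and y along the box sides: it reaches 87 mm to -x, 142 to +x, 142 to +y, 152 to -y. Red hub boss: 25 mm radius, 34 mm high above the lid. ON: red mark at +x of the hub; OFF: green mark at +y.
- handle (a joint): isolator handle angle, rad, growing counter-clockwise from above: 0 at ON (points to the box's +x), 1.571 at OFF (box's +y), where the two holes line up. It does not stop by itself at OFF: it can be pushed on to 1.74 (reset travel). Starts between 0 and 0.45 (tripped). Held by friction of 0.6 N m only (6 N at the grip): stays where it is left.
- handle_grip (a point): middle of the grip of the red isolator handle, 105 mm from the turning axis, 45 mm above the lid (115 mm above the bench). The grip is a level bar 20 mm wide and 24 mm high that reaches from 40 to 140 mm from the axis; pinch it across from above. x points outward along the handle, z up.
- ear_hole (a point): centre of the hole in the handle's own ear. Opposite the grip a flat steel strip, 24 mm wide, 1 to 5 mm above the lid, ends in an upright ear: plate 90 to 93 mm from the axis, 24 mm wide, top 25 mm above the lid; round 15 mm hole, centre 12 mm above the lid, axis towards the hub. x points to the hub, z up.
- hasp_hole (a point): where the holes line up: on the box's -y side, 93.75 mm from the turning axis, 82 mm above the bench (12 above the lid), mid-way through the pair of ears (7.5 mm thick in all at OFF). The fixed ear is just outside the moving one: plate 94.5 to 97.5 mm from the axis, 24 mm wide along x, top 25 mm above the lid, same hole, axis along y. Axes of the box.
- hasp_ledge (a point): bare lid outside the fixed ear, where the padlock's body lies, its bow pointing at the hub (the shackle clears the flat strip). Point on the lid's top face (70 mm above the bench), 115 mm from the turning axis on the box's -y side, in line with the holes. The bare lid goes on 37 mm further to -y. Axes of the box.
- lock_center (a point): centre of the red body of the open padlock, lying flat on the bench, 12 mm up. Body 30 mm long (x), 46 wide (y), 24 thick (z); 0.32 kg. x points from body to bow, z up. Steel shackle: U of 8 mm rod, 12 mm up, free toe leg at y = +14 mm, heel leg at y = -14. Open: bow's outer end at x = 52 mm, whole lock 67 mm long; shut: 51 mm.
- shackle (a joint): how far the padlock's shackle is pushed in, m: 0 open, 0.016 fully shut. It slides along the padlock's length against 2.5 N of friction and stays where it is left; gripping the lock endwise pushes it in, gripping the body across its width does not.
- toe_tip (a point): end of the padlock's free (toe) leg, on the leg's centre line; moves with the shackle. Open, it is 28 mm along the padlock's x from the body's centre, 13 mm off the body's face: the two ears go into this gap. Axes as for the padlock.
- toe_mid (a point): point on the toe leg's centre line 9.5 mm from its tip: when the padlock is shut it lies half-way between the body's face and the bow. Axes as for the padlock.
- jar_c (a point): centre of a squat amber dye jar with a white cap, 64 mm wide, 62 mm high, standing on the bench; leave it alone.
- cyl_c (a point): centre of an empty clear measuring cylinder, 34 mm wide on a blue foot 68 mm wide, 130 mm high, standing on the bench; leave it alone.
- iron_c (a point): steam iron standing on its sole, white with a green handle, 210 mm long (x), 105 mm wide, 120 mm high; this point 50 mm above the bench; leave it alone.
Mind the look-alikes: they are no part of the job. Several things look just like the part that bears lock_center: the one meant starts farthest to the robot's right.

How it is judged:
By the outcome, as a careful person would: the job done as asked, in the order asked, and still so for the second after the job is handed in, with the robot touching nothing.
It also fails if it takes over 66 s, if anything falls off the work surface, if the arm or the gripper's body presses on something with over 40 N, if the wrist force passes 120 N, or if a joint passes its speed limit or range.

## Robot

A 6-joint arm with a two-finger parallel gripper is mounted at the origin on the work surface. World frame = base frame: x ahead of the robot, y to its left, z up, the work surface at z = 0. Lengths are in m, angles in rad, forces in N, time in s.
With the tool pointing down it reaches from about 0.3 to 0.85 m from the base axis. Payload 4.2 kg.
Tool frame: the origin (TCP) lies at the very end of the fingers, on their centre line; the grasp point (between the pads) lies 19 mm behind it; z points along the fingers, x is the direction in which the jaws open and shut, and the axes are right-handed (so a half turn about z gives the same grasp; the last joint's range is limited). The gripper opens to 91 mm and grips with 3 to 60 N. Pads are 32 mm wide; open, the fingers measure 118 mm over their backs; the gripper's body (76 mm by 178 mm) begins 60 mm behind the grasp point.
Start: joints at [1.317, 0.32, 1.565, -0, 1.257, -0.02], TCP at [0.133, 0.559, 0.214] pointing down, gripper open.
Joint ranges: [-3.11, 3.11], [-0.84, 2.01], [0.21, 2.61], [-1.34, 4.49], [0.05, 2.63], [-2.56, 2.56]. Speed limits (rad/s): [2.57, 2.57, 3.14, 3.14, 3.14, 3.14].

## Interface

Orientations are given as a unit quaternion [w, x, y, z].
In Python, from station import r gives the robot as it stands. The module is installed in compiled form; this text tells all that it offers.
- The arm moves only by the tool move_arm, never from a script. Its argument "increments" is a list of rows, each a list of 7 numbers: the shift along the world's x, y, z in m, then the turn, a rotation vector about the world's x, y, z in rad, then the gripper's target within -1 to 1 (shut at 1, half-way at 0, fully open at -1). In form: [[x, y, z, ax, ay, az, gripper], ...]. A call has 1 to 5 rows; each row is the pose to reach, as a shift and turn from the pose commanded when the call began; what a row does not reach only later rows make up. A row lasts 1/10 s, in which the tool goes at most 50 mm and 8.59 degrees, less where a joint would pass 70% of its speed; a pose out of reach is approached as far as the arm can. A call with a gripper value outside its range is refused whole. The fingers move at their own pace and stop on an object; "grip_force" is the grip in N (left out, the last holds). Time passes only in rows, so rows that repeat a pose let the fingers close. It gives the time, the measured TCP pose, the force and the opening at its end, in the units of the state.
- r.state(): the state, without advancing time (a new reading comes with each control period).
- r.camera(name): name is "side" or "top" or "wrist"; returns a dict with "image" (420x560x3 uint8, red, green, blue), "z_map" (420x560 float32, m along the optical axis (not along the pixel's ray), 0 where there is no reading), "intrinsics" (3x3 intrinsics, pixels), "rvec" (rotation vector, rad) and "tvec" (3), from world to camera coordinates, as OpenCV has them; the wrist camera has in their place "T_tool_cam" (4x4, takes a point from camera to tool coordinates, whose origin is the TCP and whose axes are the tool frame's). Camera axes: x right, y down, z forward; pixel columns grow to the right and rows downward; lengths in m; the calibration is good to about 2 mm. The wrist camera is an equidistant fisheye: a pixel r from the principal point sees the ray r / f radians off the axis. A picture is of the moment at which its call begins: read the wrist's pose just before it.
- r.job_done(): hands the job in, once; it reports no verdict.
Trained networks look in a picture, given as the dict that the camera call returned (one of the last four; its "shot" number tells which), for a name from the list of things; names that differ only in an ending like _2 or _b are one class to them, and where a whole thing is asked for, a point or a joint stands for the part that bears it (a point fixed in the world has none). Each returns a list of dicts, best first, with "confidence" (0 to 1); they miss things now and then, are a little off and sometimes report something else, mostly with a low value. They report only what shows in the picture. A call takes as long as a camera call. They do not tell look-alikes from the thing itself.
- r.boxes_of(picture, query): "xyz" ([x, y, z] in m, in world coordinates, good to about 4 mm: the middle of the surface that is visible of it).
The state is a dict: "time": time; "joint_pos": joint angles; "joint_velocities": joint speeds; "joint_torque": joint torques, N m; "tool_pos": TCP position; "ee_rot": TCP orientation; "force": force on the tool from outside, world axes, zero at the start; "torque": the same for the moment, N m; "opening": opening from 0.0 (shut) to 1.0 (fully open).
Only numpy, scipy, OpenCV 4.12 (cv2) and the standard library are available. Lean on these libraries where they do the work, as an engineer would, in place of code of your own. Each camera call takes 0.05 s, during which the arm holds its last target.

## Working session

There is one attempt and no reset: what is moved stays moved. The work goes in short steps, Python scripts to look and compute and a tool call to move; the robot and the scene stay as the last step left them, time stands still between calls to the robot, and variables do not carry over. Pictures are saved under pics/ and viewed, and the job is handed in when it is done.

Besides the shell and the picture viewer there is one more tool, called after "Emit:" by a JSON object that holds its "method" and its "body". move_arm: Moves the arm, as the interface text tells. Its arguments: {"type":"object","properties":{"increments":{"type":"array"},"grip_force":{"type":"number"}},"required":["increments"]}

```bash
mkdir -p pics; ls
cat > h.py <<'E'
from station import r
import numpy as np, cv2
from scipy.spatial.transform import Rotation as R
def snap(n,fn):
    s=r.state(); p=r.camera(n); cv2.imwrite('pics/'+fn,p['image'][:,:,::-1]); p['st']=s; return p
def Rq(q): return R.from_quat([q[1],q[2],q[3],q[0]])
def cloud(p):
    K=p['intrinsics']; z=p['z_map'].astype(float)
    v,u=np.mgrid[0:z.shape[0],0:z.shape[1]]
    X=np.stack([(u-K[0,2])/K[0,0]*z,(v-K[1,2])/K[1,1]*z,z],-1)
    M=cv2.Rodrigues(np.array(p['rvec'],float))[0]
    W=(X-np.array(p['tvec']).ravel())@M
    W[z==0]=np.nan
    return W
def proj(p,P):
    q,_=cv2.projectPoints(np.array(P,float).reshape(-1,3),np.array(p['rvec'],float),np.array(p['tvec'],float),p['intrinsics'],None)
    return q.reshape(-1,2)
E
python3 - <<'E'
from h import *
print(r.state())
for n in ['top','side']:
    p=snap(n,n+'0.png'); np.savez('pics/'+n+'0.npz',**{k:p[k] for k in ['image','z_map','intrinsics','rvec','tvec']})
    print(n,p['tvec'])
    for q in ['isolator','handle','handle_grip','ear_hole','lock_center','toe_tip','jar_c','cyl_c','iron_c']:
        print(q,[(np.round(d['xyz'],3).tolist(),round(d['confidence'],2)) for d in r.boxes_of(p,q)])
E
```

```text
pics
{'time': 0.0, 'joint_pos': array([ 1.31701429e+00,  3.20332204e-01,  1.56568290e+00, -1.51787531e-05,
        1.25741860e+00, -2.00340246e-02]), 'joint_velocities': array([-0.00109435, -0.00042606, -0.00128004,  0.00063255, -0.00046262,
       -0.00151165]), 'joint_torque': array([ 1.45348848e-03, -4.12473035e+01, -2.31967843e+01,  7.27920304e-02,
        4.59333602e-02, -1.50429091e-04]), 'tool_pos': array([0.13307827, 0.55885918, 0.21309565]), 'ee_rot': array([ 5.61736815e-04,  7.84735504e-01,  6.19830091e-01, -7.29299038e-04]), 'force': array([ 0.20857803, -0.08539501,  0.38022025]), 'torque': array([-0.02197681, -0.01175847,  0.04017782]), 'opening': 1.0003937103429126}
top [-0.02842016  0.53572104  0.95403629]
isolator [([0.571, 0.023, 0.07], 0.82)]
handle [([0.552, 0.039, 0.126], 0.78), ([0.511, -0.258, 0.012], 0.73)]
handle_grip [([0.557, 0.039, 0.123], 0.93)]
ear_hole [([0.553, 0.038, 0.126], 0.91)]
lock_center [([0.351, -0.186, 0.024], 0.8), ([0.49, -0.281, 0.023], 0.77), ([0.355, 0.0, 0.023], 0.54)]
toe_tip [([0.32, -0.199, 0.013], 0.55), ([0.511, -0.257, 0.016], 0.45)]
jar_c [([0.697, -0.234, 0.057], 0.68)]
cyl_c [([0.574, 0.387, 0.038], 0.86)]
iron_c [([0.665, -0.429, 0.045], 0.64)]
side [-0.50486026  0.18661323  1.06370529]
isolator [([0.558, -0.036, 0.067], 0.7)]
handle [([0.555, 0.036, 0.114], 0.91)]
handle_grip [([0.555, 0.035, 0.109], 0.74), ([0.513, -0.26, 0.016], 0.21)]
ear_hole [([0.551, 0.034, 0.112], 0.56)]
lock_center [([0.487, -0.292, 0.025], 0.91), ([0.35, -0.192, 0.022], 0.62), ([0.349, -0.006, 0.017], 0.59)]
toe_tip [([0.367, -0.034, 0.018], 0.66), ([0.322, -0.2, 0.013], 0.62), ([0.514, -0.258, 0.019], 0.54)]
jar_c [([0.684, -0.261, 0.045], 0.79)]
cyl_c [([0.571, 0.378, 0.056], 0.58), ([0.515, -0.257, 0.016], 0.4)]
iron_c [([0.663, -0.464, 0.043], 0.89)]
```

View pics/top0.png

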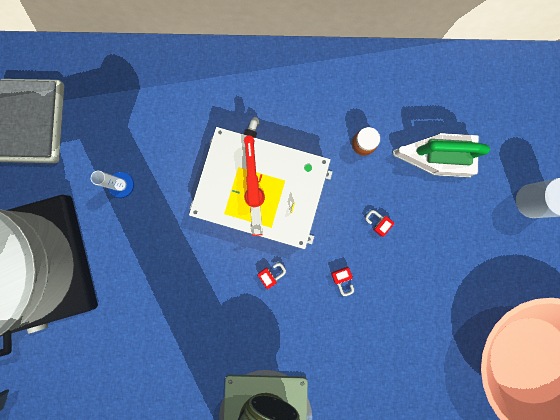

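View pics/side0.png

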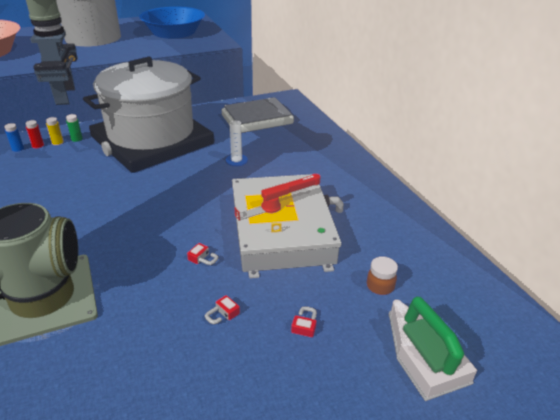

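Run:
```python
from h import *
d=np.load('pics/top0.npz'); im=d['image'][:,:,::-1]
c=im[110:260,175:345]; cv2.imwrite('pics/z1.png',cv2.resize(c,None,fx=4,fy=4,interpolation=cv2.INTER_CUBIC)[:600])
c=im[200:300,250:400]; cv2.imwrite('pics/z2.png',cv2.resize(c,None,fx=5,fy=5,interpolation=cv2.INTER_CUBIC))
W=cloud(d)
lid=(abs(W[...,2]-0.07)<0.006)
ys,xs=np.nonzero(lid); n,l,s,_=cv2.connectedComponentsWithStats(lid.astype(np.uint8)); k=1+np.argmax(s[1:,4]); 
P=W[l==k]; print(s[k],P.mean(0),np.median(P[:,2]))
# robust rect via hull
h=cv2.minAreaRect(P[:,:2].astype(np.float32)*1000); print(h, cv2.boxPoints(h))
hsv=cv2.cvtColor(im,cv2.COLOR_BGR2HSV)
y=(abs(hsv[...,0].astype(int)-27)<8)&(hsv[...,1]>150)&(hsv[...,2]>150)&lid
n,l,s,_=cv2.connectedComponentsWithStats(y.astype(np.uint8)); k=1+np.argmax(s[1:,4]);Y=W[l==k][:,:2]; print(s[k]); print(cv2.minAreaRect(Y.astype(np.float32)*1000))
red=((hsv[...,0]<6)|(hsv[...,0]>174))&(hsv[...,1]>150)&(hsv[...,2]>100)
gm=red&(W[...,2]>0.118)&(W[...,2]<0.135); G=W[gm]; print(len(G)); print(cv2.fitLine(G[:,:2].astype(np.float32),cv2.DIST_HUBER,0,.001,.001).ravel(),G.min(0),G.max(0))
```

```text
[  189   127   141   122 10208] [0.57016049 0.02397154 0.07076867] 0.07072444018945509
((572.9784545898438, 25.992752075195312), (293.93792724609375, 229.61473083496094), 75.12611389160156) [[ 424.2921   -86.58159]
 [ 646.21313 -145.52193]
 [ 721.6648   138.5671 ]
 [ 499.74377  197.50743]]
[259 174  26  54 844]
((539.6318969726562, 7.931621551513672), (58.737342834472656, 120.31782531738281), 76.13482666015625)
637
[0.9945903  0.10387597 0.59717125 0.04255406] [0.52560713 0.02321838 0.11859047] [0.68587454 0.06152793 0.13119132]
```

View pics/z1.png

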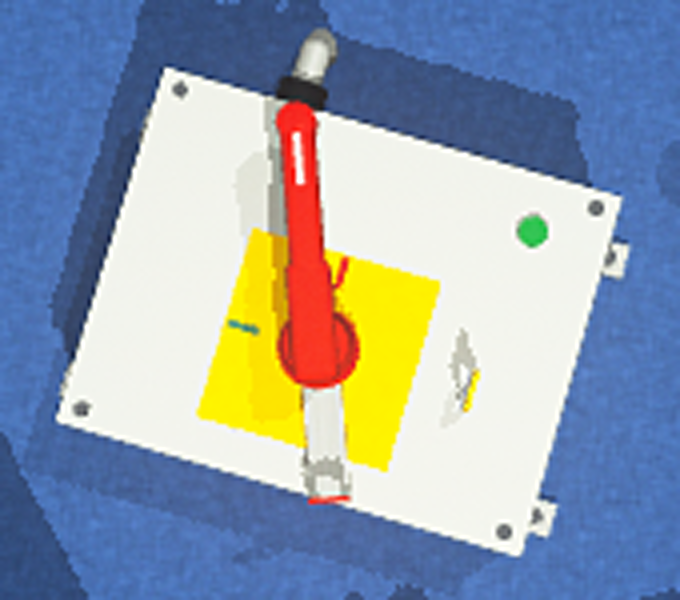

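View pics/z2.png

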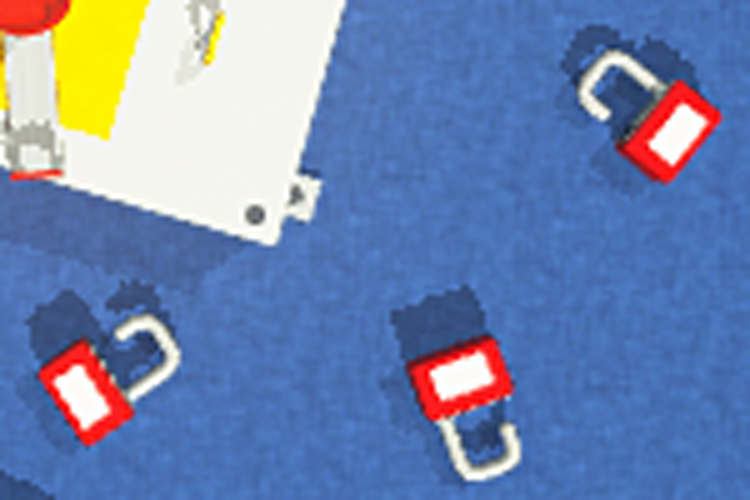

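Emit:
{"method": "move_arm", "body": {"increments": [[0.13, -0.128, 0, 0, 0, -0.7, -1], [0.13, -0.128, 0, 0, 0, -0.7, -1], [0.13, -0.128, 0, 0, 0, -0.7, -1], [0.13, -0.128, 0, 0, 0, -0.7, -1], [0.13, -0.128, 0, 0, 0, -0.7, -1]], "grip_force": 30}}

```text
time: 1.5
tool_pos: [0.2656, 0.4286, 0.2142]
ee_rot: [0.001, 0.951, 0.309, 0.0]
force: [0.1, 0.5, -0.4]
opening: 0.997
```

Emit:
{"method": "move_arm", "body": {"increments": [[0.13, -0.128, 0, 0, 0, -0.7, -1], [0.13, -0.128, 0, 0, 0, -0.7, -1], [0.13, -0.128, 0, 0, 0, -0.7, -1], [0.13, -0.128, 0, 0, 0, -0.7, -1], [0.13, -0.128, 0, 0, 0, -0.7, -1]]}}

```text
time: 2.0
tool_pos: [0.3958, 0.3007, 0.2141]
ee_rot: [0.0, 0.999, -0.036, 0.001]
force: [0.0, 0.8, -0.1]
opening: 0.997
```

Emit:
{"method": "move_arm", "body": {"increments": [[0.13, -0.127, 0, 0, 0, -0.7, -1], [0.13, -0.127, 0, 0, 0, -0.7, -1], [0.13, -0.127, 0, 0, 0, -0.7, -1], [0.13, -0.127, 0, 0, 0, -0.7, -1], [0.13, -0.127, 0, 0, 0, -0.7, -1]]}}

```text
time: 2.5
tool_pos: [0.5261, 0.1734, 0.2137]
ee_rot: [0.0, 0.926, -0.377, 0.001]
force: [-0.4, -0.1, 0.1]
opening: 0.999
```

Emit:
{"method": "move_arm", "body": {"increments": [[0.128, -0.127, 0, 0, 0, -0.7, -1], [0.128, -0.127, 0, 0, 0, -0.7, -1], [0.128, -0.127, 0, 0, 0, -0.7, -1], [0.128, -0.127, 0, 0, 0, -0.7, -1], [0.128, -0.127, 0, 0, 0, -0.7, -1]]}}

```text
time: 3.0
tool_pos: [0.6539, 0.0459, 0.213]
ee_rot: [0.0, 0.741, -0.671, 0.001]
force: [-0.4, 0.7, -0.3]
opening: 0.999
```

```bash
cat >> h.py <<'E'
def wcloud(p):
    K=np.array(p['intrinsics']); z=p['z_map'].astype(float)
    v,u=np.mgrid[0:z.shape[0],0:z.shape[1]]
    a=(u-K[0,2])/K[0,0]; b=(v-K[1,2])/K[1,1]; th=np.hypot(a,b); 
    s=np.where(th>1e-9,np.tan(th)/np.maximum(th,1e-9),1)
    X=np.stack([a*s*z,b*s*z,z],-1)
    T=np.array(p['T_tool_cam']); X=X@T[:3,:3].T+T[:3,3]
    W=Rq(p['st']['ee_rot']).apply(X.reshape(-1,3)).reshape(X.shape)+p['st']['tool_pos']
    W[(z==0)|(th>1.4)]=np.nan
    return W
def boxfit(W):
    lid=abs(W[...,2]-0.0705)<0.006
    n,l,s,_=cv2.connectedComponentsWithStats(lid.astype(np.uint8)); k=1+np.argmax(s[1:,4])
    return l==k
def redm(im):
    hsv=cv2.cvtColor(im,cv2.COLOR_RGB2HSV)
    return ((hsv[...,0]<6)|(hsv[...,0]>174))&(hsv[...,1]>150)&(hsv[...,2]>90)
E
python3 - <<'E'
from h import *
p=snap('wrist','w1.png'); print(p['T_tool_cam'],p['intrinsics'])
np.savez('pics/w1.npz',z=p['z_map'])
W=wcloud(p); m=boxfit(W); P=W[m]; print(len(P),P.mean(0)); h=cv2.minAreaRect(P[:,:2].astype(np.float32)*1000); print(h,cv2.boxPoints(h))
g=redm(p['image'])&(W[...,2]>.118)&(W[...,2]<.135); G=W[g]; print(len(G),cv2.fitLine(G[:,:2].astype(np.float32),cv2.DIST_HUBER,0,.001,.001).ravel(),G.min(0),G.max(0))
E
```

```text
[[ 9.99999744e-01 -1.97111198e-04  6.87256684e-04 -2.65855577e-04]
 [ 3.17748485e-05  9.72548322e-01  2.32701011e-01 -6.43957648e-02]
 [-7.14258310e-04 -2.32700929e-01  9.72548080e-01 -1.71068368e-01]
 [ 0.00000000e+00  0.00000000e+00  0.00000000e+00  1.00000000e+00]] [[325.1922621    0.         282.37838818]
 [  0.         325.1922621  212.13732776]
 [  0.           0.           1.        ]]
19139 [0.64838943 0.04409036 0.07030965]
((620.7994384765625, 13.288848876953125), (294.10894775390625, 127.42500305175781), 75.15096282958984) [[ 521.52856  -112.526855]
 [ 644.6981   -145.18246 ]
 [ 720.0703    139.10455 ]
 [ 596.90076   171.76016 ]]
2398 [0.9944735  0.1049877  0.62812245 0.04672481] [0.55753318 0.02658924 0.11877495] [0.68483956 0.06269133 0.12969977]
```

View pics/w1.png

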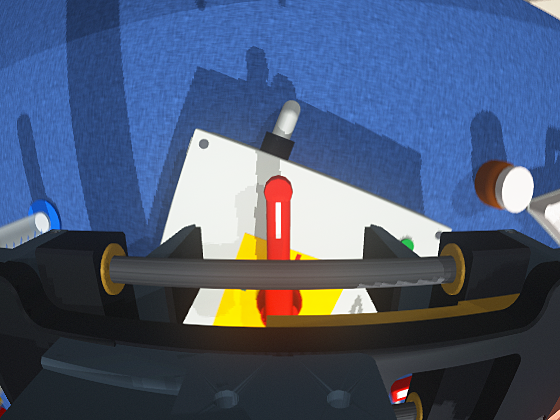

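Emit:
{"method": "move_arm", "body": {"increments": [[-0.002, 0.003, -0.03, 0, 0, 0.006, -1], [-0.002, 0.003, -0.07, 0, 0, 0.006, -1], [-0.002, 0.003, -0.1, 0, 0, 0.006, -1], [-0.002, 0.003, -0.117, 0, 0, 0.006, -1], [-0.002, 0.003, -0.117, 0, 0, 0.006, -1]]}}

```text
time: 3.55
tool_pos: [0.6468, 0.0527, 0.094]
ee_rot: [0.002, 0.747, -0.665, -0.002]
force: [-0.7, -0.2, 0.3]
opening: 0.999
```

Emit:
{"method": "move_arm", "body": {"increments": [[0, 0, 0, 0, 0, 0, 1], [0, 0, 0, 0, 0, 0, 1], [0, 0, 0, 0, 0, 0, 1], [0, 0, 0, 0, 0, 0, 1], [0, 0, 0, 0, 0, 0, 1]], "grip_force": 30}}

```text
time: 4.05
tool_pos: [0.6495, 0.0524, 0.0976]
ee_rot: [-0.0, 0.746, -0.666, 0.0]
force: [1.1, 0.6, -0.2]
opening: 0.592
```

Emit:
{"method": "move_arm", "body": {"increments": [[0, 0, 0, 0, 0, 0, 1], [0, 0, 0, 0, 0, 0, 1], [0, 0, 0, 0, 0, 0, 1], [0, 0, 0, 0, 0, 0, 1], [0, 0, 0, 0, 0, 0, 1]], "grip_force": 30}}

```text
time: 4.55
tool_pos: [0.6496, 0.0507, 0.0969]
ee_rot: [0.001, 0.747, -0.665, 0.001]
force: [1.4, -5.1, 0.4]
opening: 0.22
```

Run:
```python
from h import *
s=r.state(); print(s['time'],s['tool_pos'],s['ee_rot'],s['opening'],s['force'],s['torque'])
t=np.array(s['tool_pos'][:2]); o=np.array([.547,.038]); d=t-o; print(np.hypot(*d),np.arctan2(d[1],d[0]))
a0=.364-.2593
for a in np.linspace(0,1.207,5)[0:]:
    pass
rr=np.hypot(*d); a0=np.arctan2(d[1],d[0])
for k in range(0,17): 
    a=.0755*k; print(k,round(a,4),np.round(rr*(np.array([np.cos(a0+a),np.sin(a0+a)])-[np.cos(a0),np.sin(a0)]),4))
```

```text
4.55 [0.64959279 0.05070492 0.09693098] [ 0.00099122  0.74693147 -0.66489888  0.00136771] 0.21995899797976634 [ 1.3762467  -5.06696299  0.40369827] [-0.70115142 -0.015112    0.56316045]
0.1033764704037112 0.12321102870663601
0 0.0 [0. 0.]
1 0.0755 [-0.0013  0.0077]
2 0.151 [-0.0031  0.0153]
3 0.2265 [-0.0055  0.0227]
4 0.302 [-0.0084  0.0299]
5 0.3775 [-0.0119  0.0369]
6 0.453 [-0.0159  0.0436]
7 0.5285 [-0.0204  0.05  ]
8 0.604 [-0.0254  0.056 ]
9 0.6795 [-0.0308  0.0616]
10 0.755 [-0.0366  0.0669]
11 0.8305 [-0.0428  0.0716]
12 0.906 [-0.0493  0.0759]
13 0.9815 [-0.0561  0.0796]
14 1.057 [-0.0632  0.0829]
15 1.1325 [-0.0706  0.0856]
16 1.208 [-0.0781  0.0877]
```

Emit:
{"method": "move_arm", "body": {"increments": [[-0.0013, 0.0077, 0, 0, 0, 0.0755, 1], [-0.0031, 0.0153, 0, 0, 0, 0.151, 1], [-0.0055, 0.0227, 0, 0, 0, 0.2265, 1], [-0.0084, 0.0299, 0, 0, 0, 0.302, 1], [-0.0119, 0.0369, 0, 0, 0, 0.3775, 1]]}}

```text
time: 5.05
tool_pos: [0.6378, 0.0873, 0.0969]
ee_rot: [0.001, 0.859, -0.512, 0.001]
force: [1.0, -7.1, 0.7]
opening: 0.217
```

Emit:
{"method": "move_arm", "body": {"increments": [[-0.004, 0.0067, 0, 0, 0, 0.0755, 1], [-0.0085, 0.0131, 0, 0, 0, 0.151, 1], [-0.0135, 0.0191, 0, 0, 0, 0.2265, 1], [-0.0189, 0.0247, 0, 0, 0, 0.302, 1], [-0.0247, 0.03, 0, 0, 0, 0.3775, 1]]}}

```text
time: 5.55
tool_pos: [0.6132, 0.1175, 0.0969]
ee_rot: [0.001, 0.94, -0.342, 0.001]
force: [2.2, -7.3, -0.6]
opening: 0.215
```

Emit:
{"method": "move_arm", "body": {"increments": [[-0.0062, 0.0047, 0, 0, 0, 0.0755, 1], [-0.0127, 0.009, 0, 0, 0, 0.151, 1], [-0.0195, 0.0127, 0, 0, 0, 0.2265, 1], [-0.0266, 0.016, 0, 0, 0, 0.302, 1], [-0.034, 0.0187, 0, 0, 0, 0.3775, 1]]}}

```text
time: 6.05
tool_pos: [0.5793, 0.1364, 0.0969]
ee_rot: [0.001, 0.987, -0.16, 0.001]
force: [1.9, -7.5, -1.4]
opening: 0.218
```

Run:
```python
from h import *
p=snap('top','t2.png'); s=p['st'];print(s['time'],s['tool_pos'],s['ee_rot'],s['opening'],s['force'],s['torque'])
t=np.array(s['tool_pos'][:2]); o=np.array([.547,.038]); d=t-o; print(np.hypot(*d),np.arctan2(d[1],d[0]), 2*np.arctan2(s['ee_rot'][2],s['ee_rot'][1])+np.pi/2)
cv2.imwrite('pics/t2z.png',cv2.resize(p['image'][110:260,175:345,::-1],None,fx=4,fy=4,interpolation=cv2.INTER_CUBIC))
```

```text
6.05 [0.57927943 0.13642171 0.09690617] [ 0.00108082  0.98708292 -0.16020283  0.00108868] 0.21829197856854712 [ 1.93442747 -7.53197197 -1.43736384] [-0.88760001 -0.35402753 -0.20309331]
0.10357989704301007 1.2538800004907995 1.249003683871953
```

View pics/t2z.png

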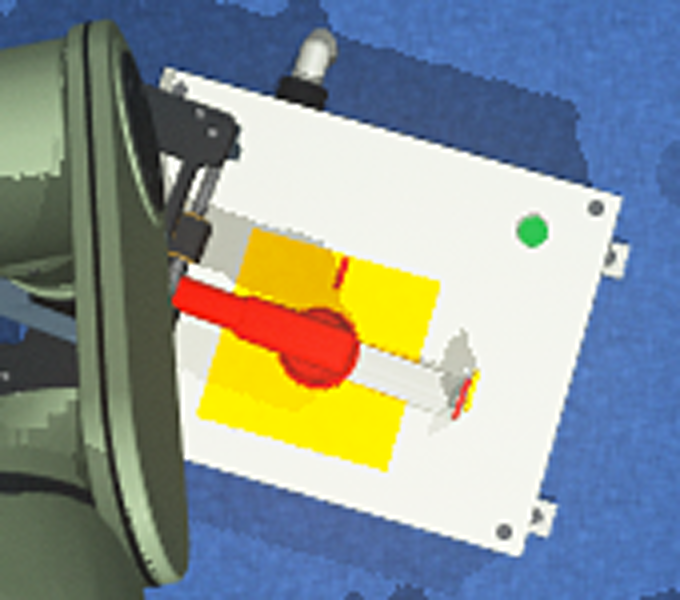

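Emit:
{"method": "move_arm", "body": {"increments": [[-0.003, 0.001, 0, 0, 0, 0.03, 1], [-0.006, 0.0018, 0, 0, 0, 0.06, 1], [-0.006, 0.0018, 0, 0, 0, 0.06, 1]]}}

```text
time: 6.4
tool_pos: [0.573, 0.1383, 0.0969]
ee_rot: [0.001, 0.991, -0.131, 0.001]
force: [1.7, -5.3, -0.5]
opening: 0.218
```

Run:
```python
from h import *
p=snap('top','t3.png'); s=p['st'];print(s['time'],s['tool_pos'],s['ee_rot'],s['opening'],s['force'],s['torque'])
t=np.array(s['tool_pos'][:2]); o=np.array([.547,.038]); d=t-o; print(np.hypot(*d),np.arctan2(d[1],d[0]), 2*np.arctan2(s['ee_rot'][2],s['ee_rot'][1])+np.pi/2)
cv2.imwrite('pics/t3z.png',cv2.resize(p['image'][150:240,215:325,::-1],None,fx=6,fy=6,interpolation=cv2.INTER_CUBIC))
```

```text
6.4 [0.5730497  0.13826768 0.0968913 ] [ 1.20382529e-03  9.91369716e-01 -1.31087936e-01  7.67866479e-04] 0.21770893016031864 [ 1.67370348 -5.26372694 -0.4516141 ] [-0.78699777 -0.1953788   0.28708248]
0.10359630721970754 1.316614104895036 1.307863445116816
```

View pics/t3z.png

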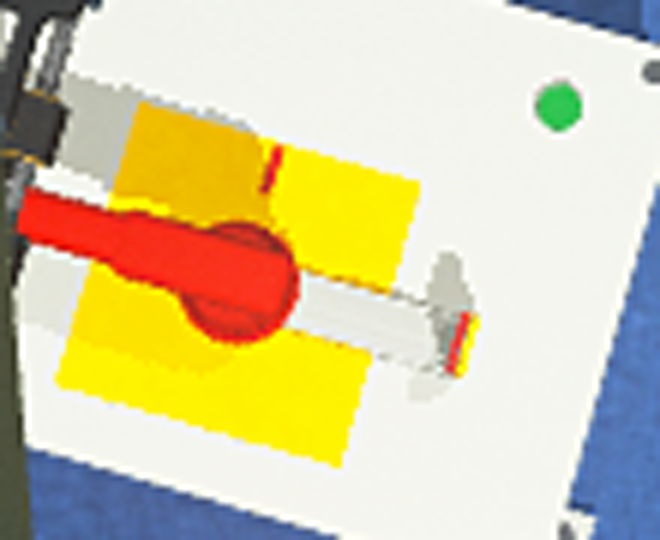

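Emit:
{"method": "move_arm", "body": {"increments": [[0, 0, 0, 0, 0, 0, -1], [0, 0, 0, 0, 0, 0, -1], [0, 0, 0, 0, 0, 0, -1], [0, 0, 0.03, 0, 0, 0, -1], [0, 0, 0.08, 0, 0, 0, -1]]}}

```text
time: 6.95
tool_pos: [0.5702, 0.1396, 0.1744]
ee_rot: [0.001, 0.991, -0.132, -0.004]
force: [0.6, 0.4, 0.0]
opening: 0.627
```

Emit:
{"method": "move_arm", "body": {"increments": [[0, -0.05, 0.05, 0, 0, 0.15, -1], [-0.02, -0.1, 0.07, 0, 0, 0.3, -1], [-0.04, -0.15, 0.08, 0, 0, 0.45, -1], [-0.06, -0.2, 0.08, 0, 0, 0.6, -1], [-0.07, -0.24, 0.08, 0, 0, 0.7, -1]]}}

```text
time: 7.45
tool_pos: [0.5112, -0.0725, 0.2565]
ee_rot: [0.0, 0.976, 0.219, 0.001]
force: [0.7, -1.2, -0.4]
opening: 1.0
```

Run:
```python
from h import *
p=snap('top','t4.png'); s=p['st'];print(s['time'],s['tool_pos'],s['ee_rot'],s['opening'],s['force'],s['torque'])
np.savez('pics/t4.npz',**{k:p[k] for k in ['image','z_map','intrinsics','rvec','tvec']})
W=cloud(p);g=redm(p['image'])&(W[...,2]>.118)&(W[...,2]<.135); G=W[g]; print(len(G),cv2.fitLine(G[:,:2].astype(np.float32),cv2.DIST_HUBER,0,.001,.001).ravel(),G.min(0),G.max(0))
p=snap('side','s4.png'); np.savez('pics/s4.npz',**{k:p[k] for k in ['image','z_map','intrinsics','rvec','tvec']})
W=cloud(p);g=redm(p['image'])&(W[...,2]>.118)&(W[...,2]<.135); G=W[g]; print(len(G),cv2.fitLine(G[:,:2].astype(np.float32),cv2.DIST_HUBER,0,.001,.001).ravel(),G.min(0),G.max(0))
p=snap('wrist','w4.png')
W=wcloud(p); np.savez('pics/w4.npz',W=W,image=p['image'])
```

```text
7.45 [ 0.51119958 -0.07253973  0.25651135] [1.26223908e-04 9.75683552e-01 2.19181353e-01 1.06040901e-03] 0.9997663556141618 [ 0.74585658 -1.16541274 -0.35447536] [-0.08027376 -0.01392226  0.01938897]
628 [0.25373855 0.9672728  0.5596586  0.08665723] [0.53073629 0.01635157 0.11923979] [0.58966829 0.17125137 0.13095272]
205 [0.3160126  0.948755   0.552184   0.06001847] [0.52939743 0.01360643 0.11801721] [0.58657103 0.16127597 0.12949156]
```

View pics/w4.png

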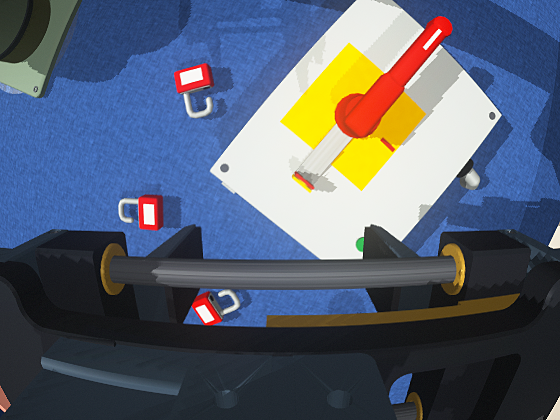

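View pics/t4.png

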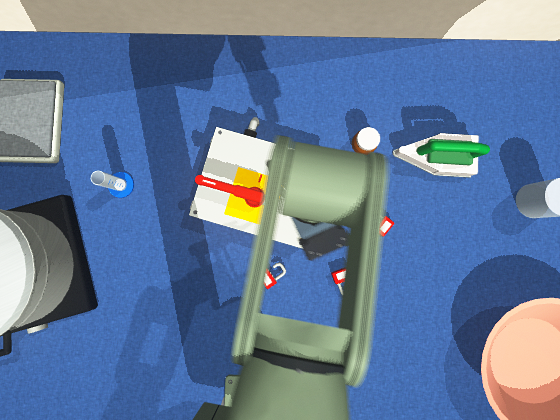

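View pics/s4.png

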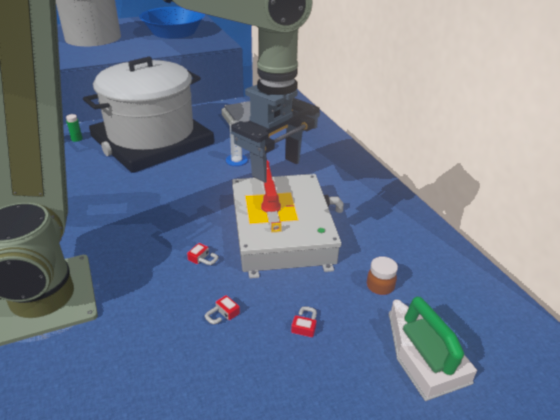

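Run:
```python
from h import *
d=np.load('pics/w4.npz'); W=d['W']; im=d['image']
m=boxfit(W); P=W[m]; h=cv2.minAreaRect(P[:,:2].astype(np.float32)*1000); print(h,cv2.boxPoints(h))
g=redm(im)&(W[...,2]>.118)&(W[...,2]<.135); G=W[g]; v=cv2.fitLine(G[:,:2].astype(np.float32),cv2.DIST_HUBER,0,.001,.001).ravel(); print(len(G),v,np.arctan2(v[1],v[0]))
o=np.array([.547,.038]); a=-.2593; ex=np.array([np.cos(a),np.sin(a)]); ey=np.array([-ex[1],ex[0]])
q=(W[...,:2]-o)@np.stack([ex,ey],1)
e=(W[...,2]>.088)&(W[...,2]<.1)&(abs(q[...,0])<.03)&(q[...,1]<-.08)&(q[...,1]>-.11)
hsv=cv2.cvtColor(im,cv2.COLOR_RGB2HSV)
rd=e&redm(im); ye=e&(abs(hsv[...,0].astype(int)-27)<10)&(hsv[...,1]>100)
for mm in (rd,ye): print(mm.sum(),q[mm].min(0),q[mm].max(0),np.median(q[mm],0))
# strip
s=(W[...,2]>.072)&(W[...,2]<.08)&(abs(q[...,0])<.02)&(q[...,1]<-.04)&(q[...,1]>-.085)
print(s.sum(),q[s].min(0),q[s].max(0),cv2.fitLine(q[s].astype(np.float32),cv2.DIST_HUBER,0,.001,.001).ravel())
cv2.imwrite('pics/w4z.png',cv2.resize(im[150:210,270:340,::-1],None,fx=8,fy=8,interpolation=cv2.INTER_CUBIC))
for f,W,im in (('w',W,im),('t0',None,None)):
    if W is None:
        dd=np.load('pics/top0.npz'); W=cloud(dd); im=dd['image']
    near=(np.hypot(W[...,0]-.49,W[...,1]+.285)<.09)
    lid=near&(W[...,2]>.018)&(W[...,2]<.03)
    L=W[lid]; h=cv2.minAreaRect(L[:,:2].astype(np.float32)*1000); print(f,len(L),np.median(L[:,2]),h)
    sh=near&(W[...,2]>.006)&(W[...,2]<.03)&~redm(im)
    cx=np.array(h[0])/1000; S=W[sh]; far=np.hypot(*(S[:,:2]-cx).T); print(S[np.argsort(-far)[:5]])
    cv2.imwrite(f'pics/lk_{f}.png',cv2.resize(np.uint8(near[...,None]*im)[...,::-1][np.ix_(range(np.nonzero(near)[0].min(),np.nonzero(near)[0].max()),range(np.nonzero(near)[1].min(),np.nonzero(near)[1].max()))],None,fx=5,fy=5))
```

```text
((570.8425903320312, 25.679916381835938), (295.1520080566406, 229.83053588867188), 74.93641662597656) [[ 421.5224   -86.95965]
 [ 643.4555  -146.69049]
 [ 720.1628   138.31949]
 [ 498.22968  198.05032]]
3205 [0.25332746 0.9673806  0.5562947  0.08172648] 1.314678
58 [-0.01293694 -0.09307539] [ 0.01046708 -0.09051791] [-0.00189087 -0.09139265]
71 [-0.01302312 -0.09741353] [ 0.01053356 -0.09300073] [-0.00155446 -0.09595041]
941 [-0.01993854 -0.08498846] [ 0.01990656 -0.04009285] [ 0.00530892  0.99998593 -0.00112593 -0.06210934]
w 558 0.024406332015174365 ((491.0951232910156, -280.2828063964844), (52.56697463989258, 46.22975540161133), 52.40964889526367)
[[ 0.51953433 -0.25159313  0.01420691]
 [ 0.51024976 -0.24497016  0.01133232]
 [ 0.51068924 -0.24521425  0.0136722 ]
 [ 0.51711969 -0.24995231  0.01275839]
 [ 0.50880058 -0.24448211  0.01339636]]
t0 239 0.024191645260244046 ((496.2371520996094, -276.31036376953125), (64.766357421875, 46.427330017089844), 52.85749435424805)
[[ 0.44192126 -0.28599026  0.00739037]
 [ 0.52806832 -0.23180713  0.00717342]
 [ 0.54735712 -0.28083515  0.00675235]
 [ 0.50433255 -0.32220522  0.00621198]
 [ 0.45986087 -0.28724886  0.01219205]]
```

View pics/w4z.png

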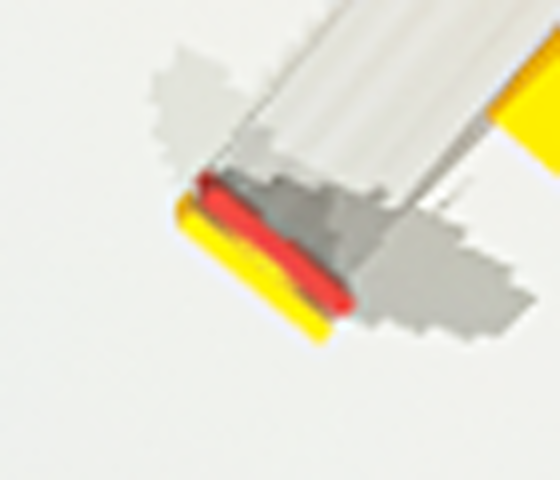

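Emit:
{"method": "move_arm", "body": {"increments": [[-0.03, -0.14, -0.03, 0, 0, -0.55, -1], [-0.03, -0.14, -0.03, 0, 0, -0.55, -1], [-0.03, -0.14, -0.03, 0, 0, -0.55, -1], [-0.03, -0.14, -0.03, 0, 0, -0.55, -1]]}}

```text
time: 8.0
tool_pos: [0.4808, -0.2145, 0.2237]
ee_rot: [0.0, 0.998, -0.062, -0.001]
force: [0.5, 1.3, 0.1]
opening: 0.995
```

Emit:
{"method": "move_arm", "body": {"increments": [[-0.027, -0.115, -0.026, 0, 0, -0.548, -1], [-0.027, -0.115, -0.026, 0, 0, -0.548, -1], [-0.027, -0.115, -0.026, 0, 0, -0.548, -1], [-0.027, -0.115, -0.026, 0, 0, -0.548, -1], [-0.027, -0.115, -0.026, 0, 0, -0.548, -1]]}}

```text
time: 8.5
tool_pos: [0.4555, -0.3261, 0.1987]
ee_rot: [-0.001, 0.946, -0.325, -0.0]
force: [-0.2, 0.9, 0.3]
opening: 1.0
```

```bash
cat > lock.py <<'E'
from h import *
def lockfit(W,im,c0,zt,rad=.07):
    near=np.hypot(W[...,0]-c0[0],W[...,1]-c0[1])<rad
    b=near&(abs(W[...,2]-zt)<.004)
    n,l,s,_=cv2.connectedComponentsWithStats(b.astype(np.uint8)); k=1+np.argmax(s[1:,4]); L=W[l==k]
    h=cv2.minAreaRect(L[:,:2].astype(np.float32)*1000)
    return b,L,h
E
python3 - <<'E'
from lock import *
p=snap('wrist','w5.png'); W=wcloud(p); im=p['image']; print(p['st']['time'],p['st']['tool_pos'],p['st']['ee_rot'])
np.savez('pics/w5.npz',W=W,image=im)
b,L,h=lockfit(W,im,(.491,-.281),.024); print(len(L),np.median(L,0),h)
c=np.array(h[0])/1000
near=np.hypot(W[...,0]-c[0],W[...,1]-c[1])<.075
for a in (.90,.915,.93):
    x=np.array([np.cos(a),np.sin(a)]); y=np.array([-x[1],x[0]])
    q=(W[...,:2]-c)@np.stack([x,y],1)
    B=q[b]; print(a,np.percentile(B,[1,99],axis=0))
    S=q[near&(W[...,2]>.008)&(W[...,2]<.02)&(q[...,0]>.019)]; print(np.percentile(S,[1,99],axis=0))
E
```

```text
8.5 [ 0.45547257 -0.32609559  0.19874269] [-5.83289209e-04  9.45549321e-01 -3.25478119e-01 -3.67220053e-04]
1242 [ 0.48453151 -0.28983406  0.02422199] ((484.3349304199219, -289.9527893066406), (30.24385643005371, 46.21582794189453), 52.0522575378418)
0.9 [[-0.01504078 -0.02288257]
 [ 0.01509903  0.02293446]]
[[ 0.01954028 -0.01662829]
 [ 0.05112902  0.01813754]]
0.915 [[-0.01501281 -0.02292065]
 [ 0.01509034  0.02289205]]
[[ 0.01930052 -0.01713499]
 [ 0.05118474  0.01761523]]
0.93 [[-0.01512104 -0.02293241]
 [ 0.01516793  0.02284215]]
[[ 0.01909613 -0.01775729]
 [ 0.05122395  0.01707588]]
```

View pics/w5.png

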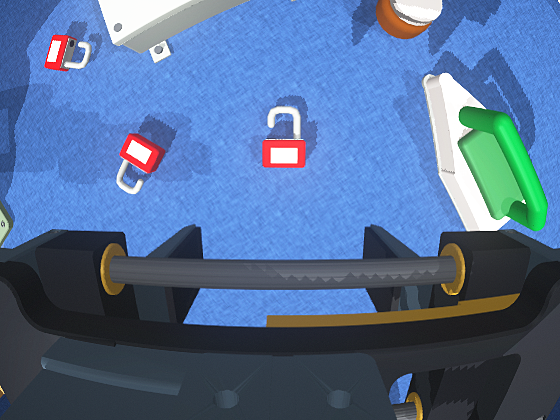

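Run:
```python
from h import *
d=np.load('pics/w5.npz'); W=d['W']; 
a=-.662; x=np.array([np.cos(a),np.sin(a)]); y=np.array([x[1],-x[0]])
q=(W[...,:2]-np.array([.4818,-.2932]))@np.stack([x,y],1)
u=np.arange(560)[None]+0*W[...,0]; v=np.arange(420)[:,None]+0*W[...,0]
m=(W[...,2]>.04)&(u>410)&(v<230)&(v>60)
print(m.sum(), q[m].min(0),q[m].max(0))
m2=m&(abs(q[...,1])<.06); print(m2.sum(), q[m2].min(0) if m2.any() else '')
```

```text
9624 [ 0.07347846 -0.09984781] [0.30691211 0.07729855]
8297 [ 0.07347846 -0.05995225]
```

Run:
```python
from h import *
d=np.load('pics/w5.npz'); W=d['W']; 
a=-.662; x=np.array([np.cos(a),np.sin(a)]); y=np.array([x[1],-x[0]])
q=(W[...,:2]-np.array([.4818,-.2932]))@np.stack([x,y],1)
u=np.arange(560)[None]+0*W[...,0]; v=np.arange(420)[:,None]+0*W[...,0]
m=(W[...,2]>.015)&(W[...,2]<.15)&(u>410)&(v<225)&(v>60)&(q[...,0]<.13)
for lo in np.arange(-.1,.08,.02):
    k=m&(q[...,1]>lo)&(q[...,1]<=lo+.02)
    if k.any():
        i=np.argmin(np.where(k,q[...,0],9)); print(round(lo,2),k.sum(),q.reshape(-1,2)[i],W.reshape(-1,3)[i],u.ravel()[i],v.ravel()[i], [round(float(q[...,0][k&(W[...,2]>z)].min()),3) if (k&(W[...,2]>z)).any() else None for z in (.03,.05,.07,.09)])
```

Emit:
{"method": "move_arm", "body": {"increments": [[0.026, 0.033, -0.04, 0, 0, 0.001, -1], [0.026, 0.033, -0.08, 0, 0, 0.001, -1], [0.026, 0.033, -0.12, 0, 0, 0.001, -1], [0.026, 0.033, -0.15, 0, 0, 0.001, -1], [0.026, 0.033, -0.15, 0, 0, 0.001, -1]]}}

```text
time: 9.05
tool_pos: [0.4787, -0.2905, 0.0457]
ee_rot: [-0.001, 0.946, -0.323, -0.004]
force: [0.7, -0.1, -0.5]
opening: 0.999
```

Emit:
{"method": "move_arm", "body": {"increments": [[0, 0, 0, 0, 0, 0, -1], [0, 0, 0, 0, 0, 0, -1]]}}

```text
time: 9.25
tool_pos: [0.4825, -0.2941, 0.0516]
ee_rot: [0.0, 0.946, -0.324, 0.002]
force: [-0.2, 0.5, -0.1]
opening: 1.002
```

Emit:
{"method": "move_arm", "body": {"increments": [[-0.001, 0.001, -0.025, 0, 0, 0, -1], [-0.001, 0.001, -0.04, 0, 0, 0, -1], [-0.001, 0.001, -0.045, 0, 0, 0, -0.6], [-0.001, 0.001, -0.045, 0, 0, 0, 1], [-0.001, 0.001, -0.045, 0, 0, 0, 1]], "grip_force": 25}}

```text
time: 9.75
tool_pos: [0.4808, -0.2933, 0.0059]
ee_rot: [0.0, 0.946, -0.325, 0.001]
force: [0.3, -0.1, 0.1]
opening: 0.768
```

Emit:
{"method": "move_arm", "body": {"increments": [[0, 0, 0, 0, 0, 0, 1], [0, 0, 0, 0, 0, 0, 1], [0, 0, 0, 0, 0, 0, 1], [0, 0, 0, 0, 0, 0, 1], [0, 0, 0, 0, 0, 0, 1]]}}

```text
time: 10.25
tool_pos: [0.4806, -0.2932, 0.0051]
ee_rot: [0.0, 0.946, -0.325, 0.001]
force: [1.2, -0.5, 4.1]
opening: 0.496
```

Emit:
{"method": "move_arm", "body": {"increments": [[0, 0, 0.03, 0, 0, 0, 1], [0, 0, 0.08, 0, 0, 0, 1], [0, 0, 0.13, 0, 0, 0.1, 1], [0, 0.03, 0.155, 0, 0, 0.2, 1], [0.01, 0.07, 0.155, 0, 0, 0.3, 1]]}}

```text
time: 10.75
tool_pos: [0.4907, -0.224, 0.1631]
ee_rot: [0.001, 0.984, -0.179, 0.003]
force: [0.7, 0.1, -3.3]
opening: 0.5
```

Emit:
{"method": "move_arm", "body": {"increments": [[0.015, 0.04, 0, 0, 0, 0.1, 1], [0.025, 0.08, 0, 0, 0, 0.102, 1], [0.025, 0.094, 0, 0, 0, 0.102, 1], [0.025, 0.094, 0, 0, 0, 0.102, 1], [0.025, 0.094, 0, 0, 0, 0.102, 1]]}}

```text
time: 11.25
tool_pos: [0.514, -0.1289, 0.1589]
ee_rot: [0.0, 0.992, -0.129, -0.001]
force: [-0.8, -0.2, -4.1]
opening: 0.503
```

```bash
cat > ears.py <<'E'
from h import *
o=np.array([.547,.038]); a=-.26; ex=np.array([np.cos(a),np.sin(a)]); ey=np.array([-ex[1],ex[0]])
def loc(W): return (W[...,:2]-o)@np.stack([ex,ey],1)
def ears(W,im):
    q=loc(W)
    e=(W[...,2]>.088)&(W[...,2]<.1)&(abs(q[...,0])<.03)&(q[...,1]<-.08)&(q[...,1]>-.11)
    hsv=cv2.cvtColor(im,cv2.COLOR_RGB2HSV)
    rd=e&redm(im); ye=e&(abs(hsv[...,0].astype(int)-27)<10)&(hsv[...,1]>100)
    for n,mm in (('red',rd),('yel',ye)):
        if mm.any(): print(n,mm.sum(),np.round(q[mm].min(0)*1e3,1),np.round(q[mm].max(0)*1e3,1),'ztop',np.round(np.median(W[mm][:,2]),4))
E
python3 - <<'E'
from ears import *
p=snap('wrist','w6.png'); W=wcloud(p); im=p['image']; s=p['st']; print(s['time'],s['tool_pos'],s['ee_rot'],s['opening'],s['force'])
np.savez('pics/w6.npz',W=W,image=im); ears(W,im); print('tcp loc',loc(np.array(s['tool_pos'])), 2*np.arctan2(s['ee_rot'][2],s['ee_rot'][1]))
m=boxfit(W); P=W[m]; h=cv2.minAreaRect(P[:,:2].astype(np.float32)*1000); print(h,cv2.boxPoints(h))
E
```

```text
11.25 [ 0.5140129  -0.12892283  0.15886165] [ 3.27321960e-04  9.91634237e-01 -1.29076498e-01 -8.31094769e-04] 0.5031207700243266 [-0.78131457 -0.15694871 -4.11001217]
red 123 [-12.8 -93.4] [ 10.6 -91.1] ztop 0.0951
yel 148 [-13.  -97.9] [ 10.6 -94.8] ztop 0.0954
tcp loc [ 0.01103421 -0.16979289] -0.25887536453560706
((555.96533203125, -30.903762817382812), (176.6236572265625, 229.92184448242188), 75.35063934326172) [[ 422.4073    -87.27076 ]
 [ 644.85474  -145.41867 ]
 [ 689.5234     25.463234]
 [ 467.07593    83.611145]]
```

View pics/w6.png

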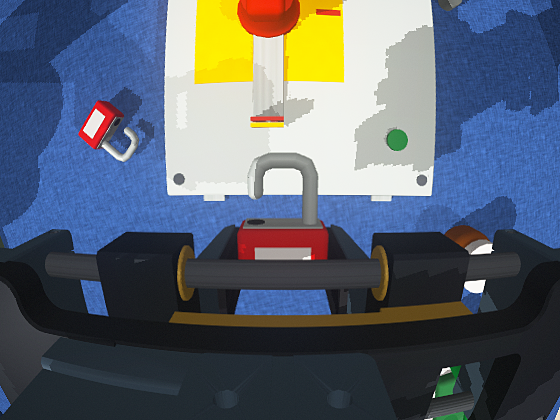

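Run:
```python
from ears import *
d=np.load('pics/w6.npz'); W=d['W']; im=d['image']; q=loc(W)*1e3
sub=np.zeros(W.shape[:2],bool); sub[150:232,240:330]=True
m=sub&(W[...,2]>.14)&(W[...,2]<.19)
print(m.sum(),np.median(W[m][:,2]),W[m][:,2].min())
for r0 in (152,156,160,170,180,190,195,200,205,210,215,220,224,228,232):
    mm=m[r0]
    if mm.any():
        cs=np.nonzero(mm)[0]; g=np.split(cs,np.nonzero(np.diff(cs)>2)[0]+1)
        print(r0,[(int(k[0]),int(k[-1]),np.round(np.median(q[r0,k],0),1).tolist(),np.round([q[r0,k,0].min(),q[r0,k,0].max()],1).tolist(),round(float(np.median(W[r0,k,2])),3)) for k in g])
```

```text
3254 0.16944205374237908 0.15789161266645751
152 [(269, 296, [10.3, -112.9], [3.6, 17.0], 0.167)]
156 [(259, 306, [10.3, -114.8], [-1.4, 22.1], 0.169)]
160 [(253, 312, [10.6, -116.7], [-4.4, 25.1], 0.17)]
170 [(249, 266, [-2.0, -121.7], [-6.5, 2.0], 0.17), (299, 316, [23.0, -121.7], [18.6, 27.2], 0.169)]
180 [(247, 262, [-3.5, -126.7], [-7.6, -0.0], 0.169), (303, 318, [24.2, -126.7], [20.6, 28.3], 0.169)]
190 [(248, 262, [-3.3, -131.8], [-7.1, -0.0], 0.17), (303, 317, [24.1, -131.8], [20.7, 27.9], 0.169)]
195 [(249, 262, [-3.2, -134.3], [-6.7, -0.2], 0.169), (303, 317, [24.4, -134.4], [20.7, 27.8], 0.169)]
200 [(302, 317, [23.9, -136.9], [20.4, 27.8], 0.169)]
205 [(302, 317, [24.0, -139.5], [20.4, 28.0], 0.169)]
210 [(302, 317, [24.0, -142.1], [20.4, 28.1], 0.169)]
215 [(302, 317, [24.1, -144.7], [20.5, 28.2], 0.169)]
220 [(245, 320, [10.4, -149.3], [-10.3, 31.0], 0.162)]
224 [(241, 324, [10.4, -149.4], [-11.7, 32.4], 0.17)]
228 [(240, 329, [11.4, -149.9], [-11.3, 35.6], 0.175)]
```

Emit:
{"method": "move_arm", "body": {"increments": [[0.01, 0.03, -0.01, 0, 0, 0, 1], [0.015, 0.047, -0.025, 0, 0, 0, 1], [0.015, 0.047, -0.038, 0, 0, 0, 1], [0.015, 0.047, -0.038, 0, 0, 0, 1], [0.015, 0.047, -0.038, 0, 0, 0, 1]]}}

```text
time: 11.8
tool_pos: [0.5296, -0.0828, 0.1215]
ee_rot: [0.0, 0.991, -0.13, -0.0]
force: [0.5, 0.5, -1.9]
opening: 0.504
```

Run:
```python
from ears import *
p=snap('wrist','w7.png'); W=wcloud(p); im=p['image']; s=p['st']; print(s['time'],s['tool_pos'],s['ee_rot'],s['opening'],s['force'])
np.savez('pics/w7.npz',W=W,image=im); ears(W,im); print('tcp loc',loc(np.array(s['tool_pos'])), 2*np.arctan2(s['ee_rot'][2],s['ee_rot'][1]))
cv2.imwrite('pics/w7z.png',cv2.resize(im[130:280,200:360,::-1],None,fx=4,fy=4,interpolation=cv2.INTER_CUBIC))
```

```text
11.8 [ 0.5296441  -0.08277565  0.12145037] [ 1.60218487e-04  9.91498256e-01 -1.30119760e-01 -1.77630830e-04] 0.5039752626719918 [ 0.52052916  0.52221204 -1.85389318]
red 123 [-12.7 -93.4] [ 10.3 -90.4] ztop 0.0952
yel 219 [-12.9 -97.8] [ 10.9 -95. ] ztop 0.0951
tcp loc [ 0.0142765  -0.12117824] -0.26097953812715236
```

View pics/w7z.png

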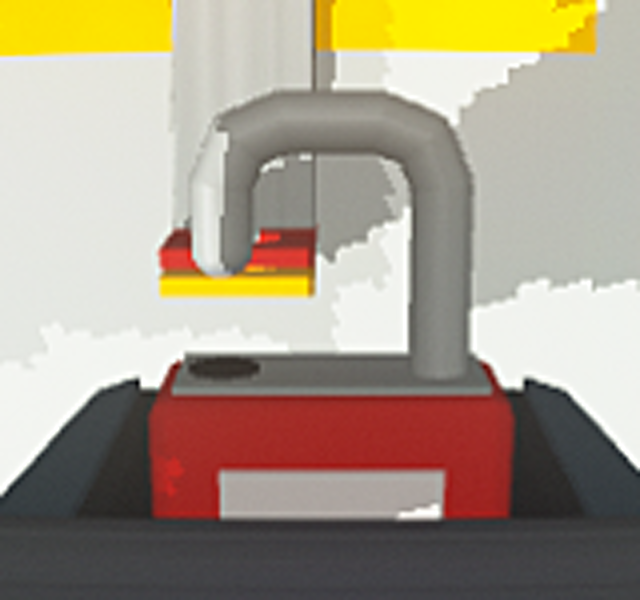

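Run:
```python
from ears import *
d=np.load('pics/w7.npz'); W=d['W']; q=loc(W)*1e3
m=(W[...,2]>.115)&(W[...,2]<.15)
for r0 in (155,160,165,170,175,180,185,190,195,198,205,210,215,217):
    cs=np.nonzero(m[r0,235:330])[0]+235
    if len(cs):
        g=np.split(cs,np.nonzero(np.diff(cs)>2)[0]+1)
        print(r0,[(int(k[0]),int(k[-1]),np.round([q[r0,k,0].min(),q[r0,k,0].max()],1).tolist(),np.round(np.median(q[r0,k],0),1).tolist(),round(float(np.median(W[r0,k,2])),3)) for k in g])
```

```text
155 [(261, 304, [2.9, 24.5], [13.7, -65.7], 0.131)]
160 [(253, 312, [-1.1, 28.5], [13.7, -68.1], 0.132)]
165 [(251, 314, [-2.1, 29.3], [13.7, -70.6], 0.132)]
170 [(249, 266, [-3.2, 5.4], [1.4, -73.1], 0.132), (299, 316, [21.9, 30.5], [26.0, -73.1], 0.132)]
175 [(247, 263, [-4.2, 3.9], [-0.0, -75.6], 0.132), (302, 318, [23.5, 31.6], [27.3, -75.6], 0.132)]
180 [(247, 262, [-4.3, 3.3], [-0.2, -78.1], 0.132), (303, 318, [24.0, 31.6], [27.5, -78.1], 0.132)]
185 [(248, 262, [-3.7, 3.2], [-0.1, -80.7], 0.132), (303, 317, [24.0, 31.0], [27.4, -80.6], 0.132)]
190 [(248, 262, [-3.8, 3.2], [-0.1, -83.1], 0.132), (303, 317, [24.0, 31.1], [27.1, -83.2], 0.132)]
195 [(249, 262, [-3.3, 3.0], [0.1, -85.7], 0.132), (303, 317, [24.1, 31.2], [27.4, -85.7], 0.132)]
198 [(251, 259, [-2.4, 1.7], [-0.3, -87.4], 0.131), (302, 317, [23.7, 31.1], [27.1, -87.3], 0.132)]
205 [(302, 317, [23.7, 31.4], [27.2, -90.9], 0.132)]
210 [(302, 317, [23.7, 31.4], [27.3, -93.5], 0.132)]
215 [(302, 317, [23.7, 31.6], [27.5, -96.2], 0.132)]
217 [(302, 317, [23.7, 31.5], [27.3, -97.1], 0.132)]
```

Emit:
{"method": "move_arm", "body": {"increments": [[-0.0008, 0.0006, -0.012, 0, 0, 0, 1], [-0.0008, 0.0006, -0.025, 0, 0, 0, 1], [-0.0008, 0.0006, -0.037, 0, 0, 0, 1], [-0.0008, 0.0006, -0.044, 0, 0, 0, 1], [-0.0008, 0.0006, -0.044, 0, 0, 0, 1]]}}

```text
time: 12.35
tool_pos: [0.5281, -0.081, 0.0763]
ee_rot: [-0.0, 0.992, -0.129, -0.001]
force: [-0.7, -0.1, -3.2]
opening: 0.5
```

Run:
```python
from ears import *
p=snap('wrist','w8.png'); W=wcloud(p); im=p['image']; s=p['st']; print(s['time'],s['tool_pos'],s['ee_rot'],s['opening'],s['force'])
np.savez('pics/w8.npz',W=W,image=im); ears(W,im); print('tcp loc',loc(np.array(s['tool_pos'])), 2*np.arctan2(s['ee_rot'][2],s['ee_rot'][1]))
cv2.imwrite('pics/w8z.png',cv2.resize(im[130:280,200:360,::-1],None,fx=4,fy=4,interpolation=cv2.INTER_CUBIC))
```

```text
12.35 [ 0.5281198 -0.0810401  0.0762628] [-2.73968162e-05  9.91580035e-01 -1.29489929e-01 -1.17962282e-03] 0.49994906285439594 [-0.7331384  -0.05846638 -3.17366005]
red 1942 [ -12.8 -110. ] [ 29.9 -90.4] ztop 0.0952
yel 391 [-13.2 -99.6] [ 10.5 -94.8] ztop 0.0951
tcp loc [ 0.01235726 -0.11989289] -0.25970930304936235
```

View pics/w8z.png

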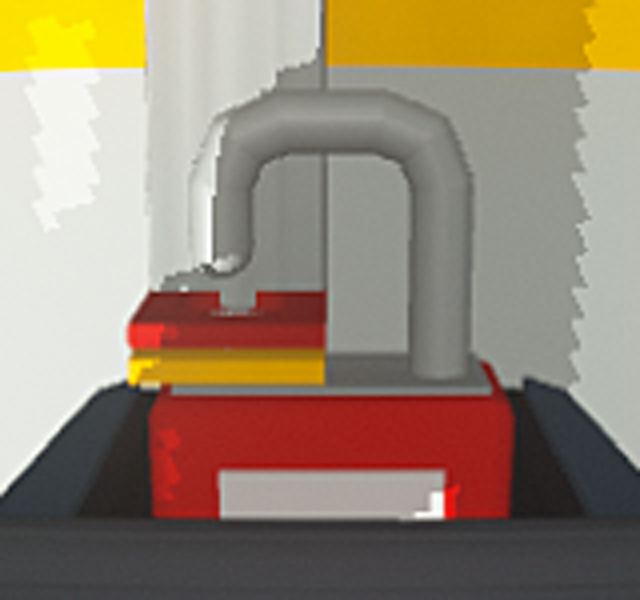

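Emit:
{"method": "move_arm", "body": {"increments": [[0, 0, -0.001, 0, 0, 0, 1], [0, 0, -0.001, 0, 0, 0, 1], [0, 0, -0.001, 0, 0, 0, -0.5], [0, 0, -0.001, 0, 0, 0, -0.5], [0, 0, -0.001, 0, 0, 0, -0.5]]}}

```text
time: 12.9
tool_pos: [0.5294, -0.0811, 0.077]
ee_rot: [0.0, 0.992, -0.129, 0.001]
force: [0.3, -0.4, 0.0]
opening: 0.729
```

Emit:
{"method": "move_arm", "body": {"increments": [[0, 0, 0, 0, 0, 0, -0.5], [0, 0, 0.02, 0, 0, 0, -0.5], [0, 0, 0.06, 0, 0, 0, -0.7], [0, 0, 0.09, 0, 0, 0, -1], [0, 0, 0.09, 0, 0, 0, -1]]}}

```text
time: 13.4
tool_pos: [0.5319, -0.0815, 0.1711]
ee_rot: [0.0, 0.992, -0.129, 0.005]
force: [-0.2, -0.4, -0.4]
opening: 0.978
```

Emit:
{"method": "move_arm", "body": {"increments": [[0.03, 0, 0.01, 0, 0, 0.75, -1], [0.03, 0, 0.01, 0, 0, 0.75, -1], [0.03, 0, 0.01, 0, 0, 0.75, -1], [0.03, 0, 0.01, 0, 0, 0.75, -1], [0.03, 0, 0.01, 0, 0, 0.75, -1]]}}

```text
time: 13.9
tool_pos: [0.5585, -0.081, 0.1755]
ee_rot: [-0.0, 0.969, 0.246, -0.001]
force: [-0.3, -0.4, -0.2]
opening: 1.001
```

Emit:
{"method": "move_arm", "body": {"increments": [[0.03, -0.001, 0, 0, 0, 0.75, -1], [0.03, -0.001, 0, 0, 0, 0.75, -1], [0.03, -0.001, 0, 0, 0, 0.75, -1], [0.03, -0.001, 0, 0, 0, 0.75, -1], [0.03, -0.001, 0, 0, 0, 0.75, -1]]}}

```text
time: 14.4
tool_pos: [0.5885, -0.082, 0.1754]
ee_rot: [-0.001, 0.812, 0.584, -0.001]
force: [-0.2, 0.2, 0.9]
opening: 1.001
```

Emit:
{"method": "move_arm", "body": {"increments": [[0, 0, 0, 0, 0, 0.071, -1], [0, 0, 0, 0, 0, 0.071, -1], [0, 0, 0, 0, 0, 0.071, -1]]}}

```text
time: 14.7
tool_pos: [0.5886, -0.082, 0.1758]
ee_rot: [-0.0, 0.793, 0.609, -0.0]
force: [-0.4, 0.1, -0.2]
opening: 0.995
```

Run:
```python
from ears import *
from lock import lockfit
p=snap('wrist','w9.png'); W=wcloud(p); im=p['image']; s=p['st']; print(s['time'],s['tool_pos'],s['ee_rot'],s['opening'],s['force'])
np.savez('pics/w9.npz',W=W,image=im); ears(W,im); print('tcp loc',loc(np.array(s['tool_pos'])), 2*np.arctan2(s['ee_rot'][2],s['ee_rot'][1]))
b,L,h=lockfit(W,im,(.53,-.077),.094,.05); q=loc(L); 
L=L[q[:,1]<-.1]; h=cv2.minAreaRect(L[:,:2].astype(np.float32)*1000); print(len(L),np.median(L[:,2]),h,loc(np.array(h[0])/1000))
cv2.imwrite('pics/w9z.png',cv2.resize(im[60:240,150:400,::-1],None,fx=3,fy=3,interpolation=cv2.INTER_CUBIC))
```

```text
14.7 [ 0.58864469 -0.08199127  0.17584657] [-4.12233426e-04  7.93096167e-01  6.09096221e-01 -3.07246906e-04] 0.9946349507005061 [-0.39095055  0.13520577 -0.21694176]
red 688 [ -12.5 -109.6] [ 29.7 -91. ] ztop 0.0943
yel 127 [-12.5 -97.9] [ 11.  -94.9] ztop 0.0953
tcp loc [ 0.07109243 -0.10525232] 1.3098412704970712
2203 0.0942859947480518 ((529.86767578125, -76.48619842529297), (30.119342803955078, 44.97104263305664), 74.6134262084961) [ 0.01287567 -0.1150427 ]
```

View pics/w9z.png

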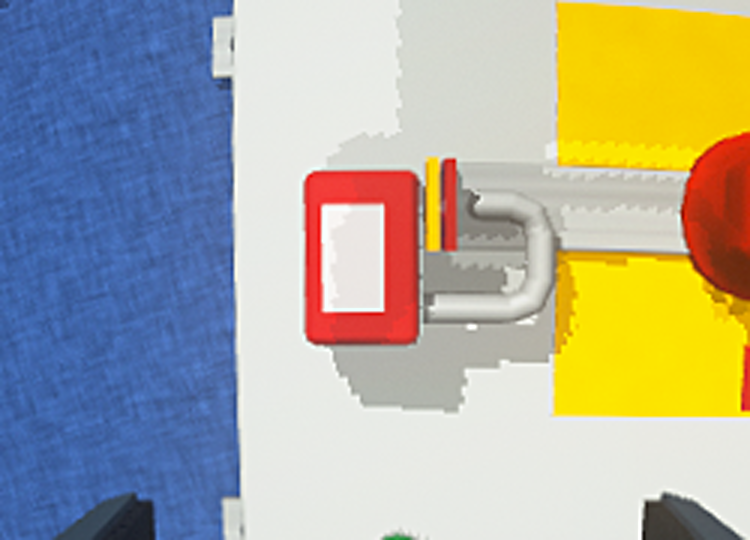

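Emit:
{"method": "move_arm", "body": {"increments": [[-0.03, 0.008, 0, 0, 0, 0, -1], [-0.0562, 0.015, 0, 0, 0, 0, -1], [-0.0562, 0.015, -0.03, 0, 0, 0, -1], [-0.0562, 0.015, -0.06, 0, 0, 0, -1], [-0.0562, 0.015, -0.06, 0, 0, 0, -1]], "grip_force": 15}}

```text
time: 15.25
tool_pos: [0.5296, -0.0665, 0.1132]
ee_rot: [-0.003, 0.793, 0.609, -0.003]
force: [-0.0, 0.7, 0.7]
opening: 1.0
```

Emit:
{"method": "move_arm", "body": {"increments": [[0, 0, 0, 0, 0, 0, -1], [0, 0, 0, 0, 0, 0, -1]]}}

```text
time: 15.45
tool_pos: [0.534, -0.0672, 0.1179]
ee_rot: [0.001, 0.793, 0.61, 0.001]
force: [-0.2, 0.5, 0.1]
opening: 0.997
```

Run:
```python
from ears import *
s=r.state(); print(s['time'],s['tool_pos'],loc(np.array(s['tool_pos'])),2*np.arctan2(s['ee_rot'][2],s['ee_rot'][1]))
```

```text
15.45 [ 0.53403731 -0.06723963  0.11790115] [ 0.01452804 -0.10503498] 1.311131010063873
```

Emit:
{"method": "move_arm", "body": {"increments": [[0, 0, -0.015, 0, 0, 0, -1], [0, 0, -0.03, 0, 0, 0, -1], [0, 0, -0.037, 0, 0, 0, -1], [0, 0, -0.037, 0, 0, 0, -1], [0, 0, -0.037, 0, 0, 0, -1]]}}

```text
time: 15.95
tool_pos: [0.5335, -0.0672, 0.0804]
ee_rot: [0.001, 0.793, 0.61, 0.001]
force: [0.5, 0.0, 0.0]
opening: 0.999
```

Emit:
{"method": "move_arm", "body": {"increments": [[0, 0, -0.002, 0, 0, 0, 0], [0, 0, -0.002, 0, 0, 0, 1], [0, 0, -0.002, 0, 0, 0, 1], [0, 0, -0.002, 0, 0, 0, 1], [0, 0, -0.002, 0, 0, 0, 1]], "grip_force": 15}}

```text
time: 16.45
tool_pos: [0.5327, -0.0683, 0.0779]
ee_rot: [0.001, 0.792, 0.61, -0.001]
force: [-0.8, -4.5, 3.4]
opening: 0.592
```

Emit:
{"method": "move_arm", "body": {"increments": [[0, 0, 0, 0, 0, 0, 1], [0, 0, 0, 0, 0, 0, 1], [0, 0, 0, 0, 0, 0, 1], [0, 0, 0, 0, 0, 0, 1], [0, 0, 0, 0, 0, 0, 1]]}}

```text
time: 16.95
tool_pos: [0.5328, -0.068, 0.0779]
ee_rot: [0.001, 0.792, 0.61, -0.0]
force: [-2.0, -4.4, 5.5]
opening: 0.553
```

Emit:
{"method": "move_arm", "body": {"increments": [[0, 0, 0, 0, 0, 0, 1], [0, 0, 0, 0, 0, 0, 1], [0, 0, 0, 0, 0, 0, 1], [0, 0, 0, 0, 0, 0, 1]], "grip_force": 30}}

```text
time: 17.35
tool_pos: [0.5328, -0.0681, 0.078]
ee_rot: [0.001, 0.792, 0.61, -0.0]
force: [-1.0, -5.2, 6.0]
opening: 0.551
```

Emit:
{"method": "move_arm", "body": {"increments": [[0, 0, 0, 0, 0, 0, -0.4], [0, 0, 0, 0, 0, 0, -0.4], [0, 0, 0, 0, 0, 0, -0.4], [0, 0, 0.02, 0, 0, 0, -0.4], [0, 0, 0.06, 0, 0, 0, -0.4]]}}

```text
time: 17.85
tool_pos: [0.5303, -0.0663, 0.135]
ee_rot: [-0.003, 0.793, 0.61, -0.003]
force: [1.7, -0.1, 0.7]
opening: 0.7
```

Emit:
{"method": "move_arm", "body": {"increments": [[0.02, -0.005, 0.02, 0, 0, 0, -1], [0.045, -0.012, 0.04, 0, 0, 0, -1], [0.06, -0.015, 0.04, 0, 0, 0, -1], [0.06, -0.015, 0.04, 0, 0, 0, -1], [0.06, -0.015, 0.04, 0, 0, 0, -1]]}}

```text
time: 18.35
tool_pos: [0.5916, -0.0816, 0.1764]
ee_rot: [-0.001, 0.793, 0.61, -0.001]
force: [-0.5, 1.1, 0.4]
opening: 0.997
```

Run:
```python
from ears import *
from lock import lockfit
p=snap('wrist','w10.png'); W=wcloud(p); im=p['image']; s=p['st']; print(s['time'],s['tool_pos'],s['ee_rot'],s['opening'],s['force'])
np.savez('pics/w10.npz',W=W,image=im); ears(W,im); print('tcp loc',loc(np.array(s['tool_pos'])), 2*np.arctan2(s['ee_rot'][2],s['ee_rot'][1]))
b,L,h=lockfit(W,im,(.53,-.077),.094,.05); q=loc(L); 
L=L[q[:,1]<-.1]; h=cv2.minAreaRect(L[:,:2].astype(np.float32)*1000); print(len(L),np.median(L[:,2]),h,loc(np.array(h[0])/1000))
g=redm(im)&(W[...,2]>.118)&(W[...,2]<.135); G=W[g]; v=cv2.fitLine(G[:,:2].astype(np.float32),cv2.DIST_HUBER,0,.001,.001).ravel(); print(len(G),v,np.arctan2(v[1],v[0]))
q=loc(W); sh=(W[...,2]>.079)&(W[...,2]<.09)&(q[...,1]>-.09)&(q[...,1]<-.04)&(abs(q[...,0]-.013)<.025); print('bow',sh.sum(),np.percentile(q[sh],[1,99],axis=0))
cv2.imwrite('pics/w10z.png',cv2.resize(im[60:240,150:400,::-1],None,fx=3,fy=3,interpolation=cv2.INTER_CUBIC))
```

```text
18.35 [ 0.59163899 -0.08155465  0.17636377] [-0.00123667  0.79255248  0.60980184 -0.00086069] 0.9970985053974959 [-0.46827924  1.12011626  0.37419518]
red 622 [ -12.3 -110. ] [ 30.  -90.7] ztop 0.0943
yel 122 [-13.1 -97.7] [ 10.4 -95.3] ztop 0.0952
tcp loc [ 0.07387384 -0.1040606 ] 1.3116228365368345
2270 0.0942622434756745 ((529.405029296875, -77.69334411621094), (30.056486129760742, 46.10759353637695), 74.83855438232422) [ 0.01273891 -0.11632821]
4244 [0.26420206 0.96446735 0.55572045 0.07649326] 1.3034198
bow 344 [[-0.00264166 -0.08944964]
 [ 0.02818535 -0.08112323]]
```

View pics/w10z.png

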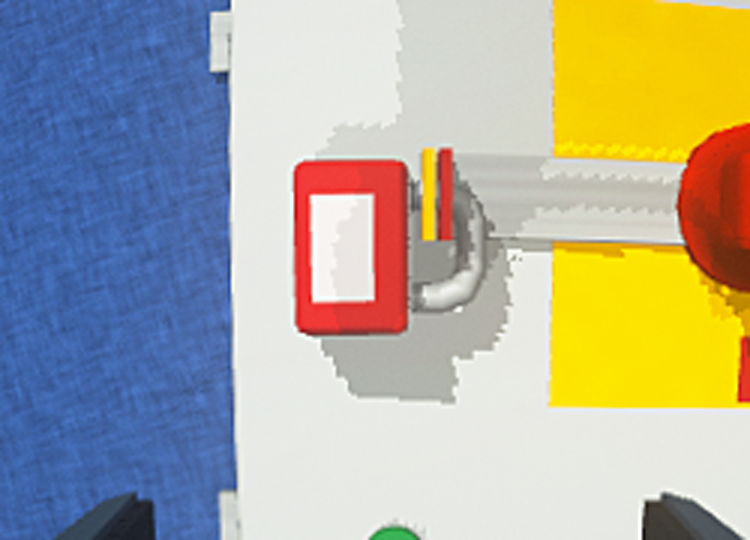

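Emit:
{"method": "move_arm", "body": {"increments": [[0, 0, 0.05, 0, 0, 0, -1], [-0.03, 0.03, 0.1, 0, 0, 0, -1], [-0.06, 0.08, 0.11, 0, 0, 0, -1], [-0.09, 0.13, 0.11, 0, 0, 0, -1], [-0.12, 0.18, 0.11, 0, 0, 0, -1]]}}

```text
time: 18.9
tool_pos: [0.4899, 0.0672, 0.2868]
ee_rot: [-0.0, 0.793, 0.609, 0.0]
force: [0.5, 1.6, 0.1]
opening: 1.003
```

Emit:
{"method": "move_arm", "body": {"increments": [[-0.04, 0.04, 0, 0, 0, 0, -1], [-0.08, 0.08, 0, 0, 0, 0, -1], [-0.12, 0.12, 0, 0, 0, 0, -1], [-0.14, 0.15, 0, 0, 0, 0, -1], [-0.14, 0.15, 0, 0, 0, 0, -1]]}}

```text
time: 19.4
tool_pos: [0.3475, 0.2185, 0.286]
ee_rot: [-0.001, 0.791, 0.612, -0.001]
force: [-0.1, -0.4, 0.2]
opening: 0.996
```

Run:
```python
from ears import *
p=snap('top','t11.png'); s=p['st']; print(s['time'],s['tool_pos'])
W=cloud(p);g=redm(p['image'])&(W[...,2]>.118)&(W[...,2]<.135); G=W[g]; v=cv2.fitLine(G[:,:2].astype(np.float32),cv2.DIST_HUBER,0,.001,.001).ravel(); print(len(G),v,np.arctan2(v[1],v[0])+.2595)
for q in ['jar_c','cyl_c','iron_c','lock_center']: print(q,[(np.round(d['xyz'],3).tolist(),round(d['confidence'],2)) for d in r.boxes_of(p,q)])
```

```text
19.4 [0.34754002 0.21846906 0.28603842]
635 [0.2516765  0.9678114  0.5595079  0.08582852] 1.5758842
jar_c [([0.532, -0.073, 0.091], 0.61), ([0.695, -0.232, 0.062], 0.56)]
cyl_c [([0.572, 0.387, 0.04], 0.74)]
iron_c [([0.666, -0.432, 0.039], 0.79)]
lock_center [([0.532, -0.074, 0.094], 0.84), ([0.354, 0.001, 0.022], 0.78), ([0.353, -0.183, 0.023], 0.56)]
```

View pics/t11.png

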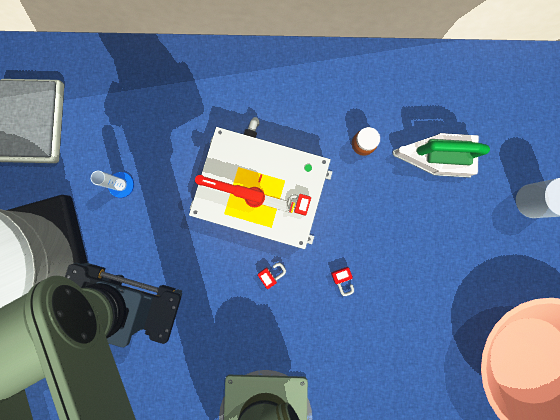

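```bash
python3 -c "
from station import r
print(r.state()['force']); print(r.job_done())"
```

```text
[ 0.38413246  0.50453012 -0.07213485]
the job is handed in; nothing more can be done
None
```

The isolator handle is at OFF with the closed padlock through both ears, and I handed the job in at about 19.7 s of the 66 s allowed.

I swung the handle from about 0.36 rad to OFF. I then picked up the right-most open padlock across its body, laid it flat on the lid astride the ears and released it. Finally I took it again endwise and squeezed it shut, first at 15 N and then at 30 N.

**Last checks:**
- **Handle:** the final top view reads 1.576 rad, against a target of 1.571. An earlier wrist view, taken just after the squeeze, gave 1.563. Both are within what the cameras can resolve. In that wrist view the two ears still lined up to within about 1 mm.
- **Padlock:** it lies flat. The jaws stopped at about 50 mm, and the outer end of the shackle measured 35 mm from the body centre against a nominal 36 mm. The camera read about 0.8 mm low on this same length when the lock was open, so this fits fully shut. The toe leg shows going through both ears into the body.
- **Jar, cylinder and iron:** all within about 3 mm of their starting readings, which is within the measurement error. The network also labelled the padlock once as "jar"; the picture shows it is not.
- **Contact:** the arm was clear of everything, and the force on the tool was near zero at hand-in.

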